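# Trap a sample board in the registration corner

### The job

Push the pink sample board along the table until its long edge lies flat against the long blue fence, and after that push the orange sliding stop along the fence until the board is trapped snugly, square and with no gaps, between the sliding stop and the blue end stop. Only push with the fingers: the board must stay flat on the table and never be lifted, and the paint tin, the sample pot and the brush stay where they are.

Things in the scene. Friction and masses are not known exactly. Their poses are not given: they have to be found in the camera images.
- board: Loose pink board, about 0.15 kg, white and green swatches on top, flat on the table: 90 mm along its x, 120 mm along its y, 18 mm thick; origin: centre of its underside. Starts askew (up to 0.35 rad to the jig) on the robot's side of the fence, between end stop and sliding stop. Finished: origin at (-0.045, -0.060, 0) m in jig's frame, its x along the jig's x.
- jig: Blue L-shaped corner fixed to the table, no base plate, 30 mm high. Origin: inner corner, at table height. Long fence: inner face is the plane x = 0, from y = 0 to -340 mm, 30 mm thick towards +x. End stop: inner face is the plane y = 0, reaching 110 mm from the fence towards -x (to the robot), 20 mm thick towards +y. The board belongs at x < 0, y < 0.
- slide_stop (a joint): Orange sliding stop's place along the long fence (m): 0 = parked at the end away from the end stop, grows towards it (jig's +y). Its front face, which meets the board, is at y = -0.280 + value in the jig's frame: 120 mm from the end stop at 0.160. Starts at 0 to 0.05. Slides with about 2 N of friction, stays where it is left, no spring.
- slide_back (a point): Centre of the sliding stop's rear face (push it towards the jig's +y), 45 mm from the fence, 18 mm above the table. The orange block is 25 mm thick along the fence, reaches 81 mm from the fence towards -x, top 36 mm above the table. Its saddle over the fence is 50 mm long (12.5 mm past the block each way), 45 mm high with its button.
- pot: Bystander: loose sample pot with a blue cap, 56 mm across, 58 mm high, origin at the centre of its underside. Stands on the robot's side of the end stop.
- tin: Bystander: loose black and white paint tin, 100 mm across, 124 mm high, origin at the centre of its underside. Stands outside the corner, to the left of the end stop (+y).
- brush: Bystander: loose paint brush, 190 mm long, lying along its own x behind the long fence, origin on its underside near the middle.
Not all that is in view belongs to the job. Of the things that look like the board, take the one that is nearest to the robot's base at the start.

How it is judged:
On the way, in this order (a step that is already met when the one before it is completed fails the run):
1. the board's long edge lies flat against the long fence (within 4 mm and 0.04 rad) (x of board in the frame of jig between -0.049 and -0.04 m and angle between the x axis of board and the x axis of jig, either way round below 0.04 rad), for 0.2 s.
2. the sliding stop has been pushed up to within 4 mm of trapping the board (value of joint slide_stop above 0.156 m), for 0.2 s.
At the end, for the whole second after the job is handed in: The board lies flat on the table and at rest, its long edge within 4 mm of the long fence and 0.04 rad of parallel, its end within 4 mm of the end stop, and the sliding stop has trapped it (joint over 0.156 m, at most 4 mm of gap). Pot, tin and brush are within 20 mm of where they began (all of step 1 and y of board in the frame of jig between -0.064 and -0.055 m and value of joint slide_stop above 0.156 m and height (world z) of board below 0.004 m and angle between board's own z axis and vertical below 0.05 rad and linear speed of board below 0.01 m/s and distance of each of pot, tin, brush from where it was at the start of the episode below 0.02 m); the robot touches nothing.
It fails at once if the board is lifted or tipped (10 mm off the table, or 0.15 rad) (height (world z) of board above 0.01 m or angle between board's own z axis and vertical above 0.15 rad).
It fails at once if the pot, the tin or the brush is shifted by 20 mm, or the pot or tin tipped (distance of any of pot, tin, brush from where it was at the start of the episode above 0.02 m or angle between any of pot, tin's own z axis and vertical above 0.3 rad).
It also fails if it takes over 61 s, if anything falls off the work surface, if the arm or the gripper's body presses on something with over 40 N, if the wrist force passes 120 N, or if a joint passes its speed limit or range.

### The arm

A 6-joint arm with a two-finger parallel gripper is mounted at the origin on the work surface. World frame = base frame: x ahead of the robot, y to its left, z up, the work surface at z = 0. Lengths are in m, angles in rad, forces in N, time in s.
With the tool pointing down it reaches from about 0.225 to 0.875 m from the base axis. Payload 3.4 kg.
Tool frame: the origin (TCP) lies between the finger pads; the fingertips stand 14 mm ahead of it and the grasp point (between the pads) lies 5 mm behind it; z points along the fingers, y is the direction in which the jaws open and shut (so a half turn about z gives the same grasp; the last joint's range is limited). The gripper opens to 85 mm and grips with 20 to 120 N. Pads are 22 mm wide; open, the fingers measure 114 mm over their backs; the gripper's body (76 mm by 85 mm) begins 54 mm behind the grasp point. The pads swing forward as they close: fully open they stand 13 mm farther back than shut.
Start: joints at [-1.443, 0.276, 1.505, -0, 1.361, -0.121], TCP at [0.142, -0.557, 0.245] pointing down, gripper open.
Joint ranges: [-2.89, 2.89], [-0.75, 2.08], [0.22, 2.7], [-1.18, 4.32], [0.11, 2.71], [-2.7, 2.7]. Speed limits (rad/s): [2.57, 2.57, 3.14, 3.14, 3.14, 3.14].

### API

Orientations are given as a unit quaternion [w, x, y, z].
In Python, from rig import manip, get_image, job gives the robot as it stands. The module is installed in compiled form; this text tells all that it offers.
- The arm moves only by the tool step_arm, never from a script. Its argument "moves" is one flat list of numbers, 5 for each row, row after row: the shift along the tool's x, y, z as a fraction of full scale, then the turn about the tool's z as a fraction of full scale, then the gripper's target within -1 to 1 (shut at 1, half-way at 0, fully open at -1). In form: [dx, dy, dz, twist, hand, dx, dy, dz, twist, hand, ...]. A call has 1 to 5 rows; each row is the pose to reach, as a shift and turn from the pose commanded when the call began, along the tool's axes at that moment, turning the shorter way round; what a row does not reach only later rows make up. Full scale, the value 1, is 500 mm for a shift and pi rad for a turn. A row lasts 1/10 s, in which the tool goes at most 50 mm and 8.59 degrees, less where a joint would pass 70% of its speed; a pose out of reach is approached as far as the arm can. A call with a number of a shift or a turn outside -1 to 1 is refused whole. A call with a gripper value outside its range is refused whole. The fingers move at their own pace and stop on an object; "force" is the grip in N (left out, the last holds). Time passes only in rows, so rows that repeat a pose let the fingers close. It gives the time, the measured TCP pose, the force and the opening at its end, in the units of the state.
- manip.get_state(): the state, without advancing time (a new reading comes with each control period).
- get_image(name): name is "scene" or "top" or "wrist"; returns a dict with "frame" (420x560x3 uint8, blue, green, red), "fx", "fy", "cx", "cy" (pixels), "rvec" (rotation vector, rad) and "tvec" (3), from world to camera coordinates, as OpenCV has them; the wrist camera has in their place "T_tool_cam" (4x4, takes a point from camera to tool coordinates, whose origin is the TCP and whose axes are the flange's). Camera axes: x right, y down, z forward; pixel columns grow to the right and rows downward; lengths in m; the calibration is good to about 2 mm. A picture is of the moment at which its call begins: read the wrist's pose just before it. There is no depth.
- job.sign_off(): hands the job in, once; it reports no verdict.
The state is a dict: "clock": time; "qpos": joint angles; "qd": joint speeds; "effort": joint torques, N m; "position": TCP position; "ee_rot": TCP orientation; "contact_force": force on the tool from outside, world axes, zero at the start; "moment": the same for the moment, N m; "width": finger opening in m.
Only numpy, scipy, OpenCV 4.12 (cv2) and the standard library are available. Lean on these libraries where they do the work, as an engineer would, in place of code of your own. Each camera call takes 0.05 s, during which the arm holds its last target. There are 200 camera calls.

## Working session

There is one attempt and no reset: what is moved stays moved. The work goes in short steps, Python scripts to look and compute and a tool call to move; the robot and the scene stay as the last step left them, time stands still between calls to the robot, and variables do not carry over. Pictures are saved under pics/ and viewed, about 8 in all and at most 12, crops included, and the job is handed in when it is done.

Besides the shell and the picture viewer there is one more tool, called after "Call:" as name(argument=value, ...) on one line, values as JSON. step_arm: Moves the arm, as the interface text tells. Its arguments: {"type":"object","properties":{"moves":{"type":"array","items":{"type":"number","minimum":-1,"maximum":1}},"force":{"type":"number"}},"required":["moves"]}

```bash
mkdir -p pics
cat > h.py <<'E'
import numpy as np, cv2
from rig import manip, get_image, job
def ray(im,uv,z):
    R,_=cv2.Rodrigues(np.array(im["rvec"],float)); t=np.array(im["tvec"],float).ravel()
    c=-R.T@t
    uv=np.atleast_2d(np.array(uv,float))
    d=np.c_[(uv[:,0]-im["cx"])/im["fx"],(uv[:,1]-im["cy"])/im["fy"],np.ones(len(uv))]@R
    return c+d*((z-c[2])/d[:,2])[:,None]
def proj(im,p):
    K=np.array([[im["fx"],0,im["cx"]],[0,im["fy"],im["cy"]],[0,0,1]],float)
    return cv2.projectPoints(np.atleast_2d(np.array(p,float)),np.array(im["rvec"],float),np.array(im["tvec"],float),K,None)[0][:,0]
E
python3 - <<'E'
from h import *
import pickle
for n in("scene","top"):
    im=get_image(n); cv2.imwrite(f"pics/{n}0.png",im["frame"]); pickle.dump(im,open(n+"0.pkl","wb"))
s=manip.get_state(); print(s)
E
```

```text
{'clock': 0.1, 'qpos': array([-1.44302966e+00,  2.76533153e-01,  1.50599418e+00,  7.88395851e-06,
        1.36070095e+00, -1.21015546e-01]), 'qd': array([ 5.34908648e-04, -4.33285248e-04, -2.92774587e-03, -2.01221806e-04,
       -1.36879835e-05, -1.07384730e-03]), 'effort': array([ 1.35073202e-03, -4.17699015e+01, -2.46404725e+01, -5.35653612e-05,
        5.85480520e-03,  9.26372621e-06]), 'position': array([ 0.14151084, -0.55685958,  0.24453032]), 'ee_rot': array([-8.17822793e-04,  9.92273168e-01,  1.24069706e-01,  1.09402756e-06]), 'contact_force': array([-0.32404576, -0.22312765,  0.51664974]), 'moment': array([ 0.02850385, -0.00066086, -0.0173258 ]), 'width': 0.08535648767561026}
```

View pics/top0.png

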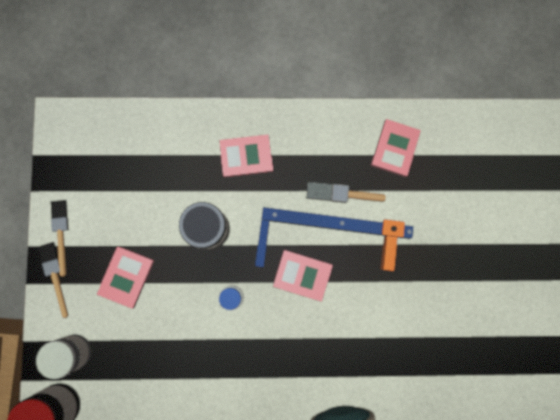

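View pics/scene0.png

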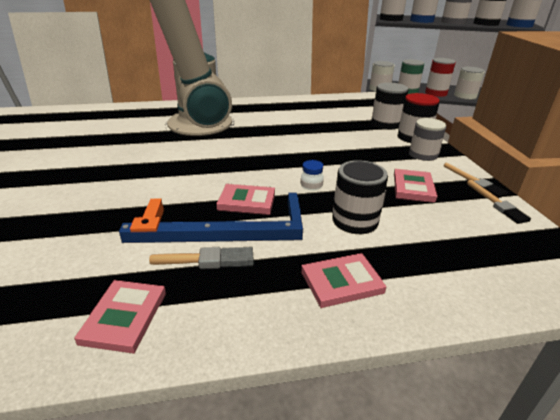

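The top view shows pink boards at (246,155), (396,148), (126,277) and (303,276). The last lies between the end stop at (262,240) and the orange stop at (390,250), so it fits the description; I'll check distances from the base and view one crop.

```bash
cat > meas.py <<'E'
from h import *
def comps(fr,lo,hi,amin=60):
    hsv=cv2.cvtColor(cv2.GaussianBlur(fr,(3,3),0),cv2.COLOR_BGR2HSV)
    m=cv2.inRange(hsv,np.array(lo),np.array(hi)); cs,_=cv2.findContours(m,cv2.RETR_EXTERNAL,cv2.CHAIN_APPROX_NONE)
    return [c for c in cs if cv2.contourArea(c)>amin]
PINK=((165,70,80),(179,255,255)); BLUE=((105,120,30),(125,255,255)); OR=((5,150,100),(16,255,255))
def rect(im,c,z):
    p=ray(im,c[:,0,:]+0.0,z)[:,:2]
    (cx,cy),(w,h),a=cv2.minAreaRect((p*1000).astype(np.float32))
    b=cv2.boxPoints(((cx,cy),(w,h),a))
    return np.array([cx,cy]),(w,h),a,b
E
python3 - <<'E'
from meas import *
import pickle
im=pickle.load(open("top0.pkl","rb"));fr=im["frame"]
R,_=cv2.Rodrigues(np.array(im["rvec"],float));print("cam",-R.T@np.array(im["tvec"]).ravel(), im["fx"])
for n,r,z in(("pink",PINK,.018),("blue",BLUE,.03),("orange",OR,.036)):
    for c in comps(fr,*r):
        C,s,a,b=rect(im,c,z); print(n,cv2.boundingRect(c),C.round(),np.round(s),round(a,1),b.round().tolist(),"dist",round(np.hypot(*C)))
crop=fr[180:320,170:430]; cv2.imwrite("pics/crop.png",cv2.resize(crop,None,fx=3,fy=3,interpolation=cv2.INTER_CUBIC))
E
```

```text
cam [0.53540972 0.16616624 1.11288394] 463.218236170531
pink (276, 254, 56, 45) [513.  96.] [118.  86.] 71.3 [[453.0, 54.0], [535.0, 26.0], [573.0, 138.0], [491.0, 166.0]] dist 522
pink (99, 247, 54, 60) [513. 511.] [ 96. 119.] 67.3 [[439.0, 490.0], [549.0, 444.0], [586.0, 532.0], [476.0, 578.0]] dist 724
pink (221, 137, 51, 40) [797. 232.] [ 87. 116.] 7.8 [[746.0, 283.0], [761.0, 168.0], [848.0, 180.0], [832.0, 295.0]] dist 830
pink (371, 121, 48, 56) [ 816. -133.] [ 93. 119.] 70.3 [[745.0, -157.0], [857.0, -197.0], [888.0, -109.0], [776.0, -69.0]] dist 827
blue (221, 289, 19, 19) [461. 266.] [41. 41.] 89.6 [[440.0, 245.0], [481.0, 245.0], [481.0, 286.0], [441.0, 287.0]] dist 532
blue (256, 209, 125, 58) [584.  61.] [279. 134.] 82.5 [[499.0, -69.0], [632.0, -87.0], [668.0, 191.0], [535.0, 208.0]] dist 587
orange (382, 221, 21, 50) [ 579. -112.] [ 45. 115.] 86.7 [[521.0, -131.0], [635.0, -138.0], [638.0, -93.0], [523.0, -86.0]] dist 590
```

View pics/crop.png

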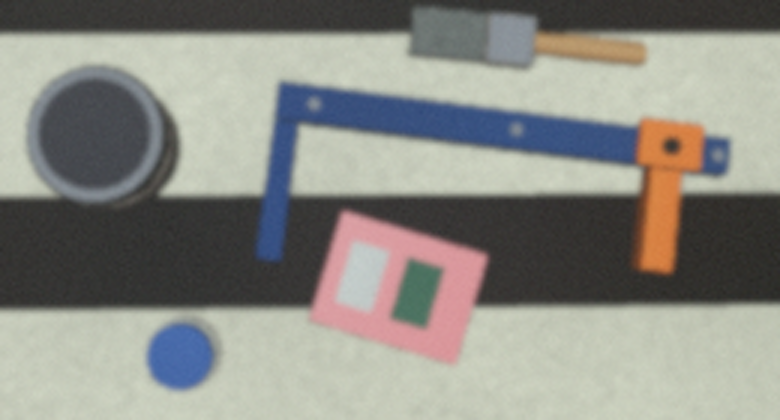

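The crop confirms the target: the board at (303,276) lies between the jig's end stop and the orange stop, and at 522 mm it is nearest the base (the others are over 720 mm). Next I'll fit the jig frame.

```bash
cat >> meas.py <<'E'
def line(p):
    vx,vy,x,y=cv2.fitLine(p.astype(np.float32),cv2.DIST_HUBER,0,0.01,0.01).ravel(); return np.array([x,y]),np.array([vx,vy])
def jig(im):
    hsv=cv2.cvtColor(im["frame"],cv2.COLOR_BGR2HSV); m=cv2.inRange(hsv,*map(np.array,BLUE))
    f=[]; 
    for u in range(275,378):
        v=np.nonzero(m[195:245,u])[0]+195; f.append((u,v.max()+.5,v.min()-.5))
    e=[]
    for v in range(225,262):
        u=np.nonzero(m[v,245:285])[0]+245; e.append((u.max()+.5,v,u.min()-.5))
    f=np.array(f);e=np.array(e)
    L=lambda a:line(ray(im,a,.03)[:,:2])
    (p,d),(po,do),(q,g),(qo,go)=L(f[:,:2]),L(f[:,[0,2]]),L(e[:,:2]),L(e[:,[2,1]])
    d=d*np.sign(d[1]); g=g*np.sign(g[0])
    n=np.array([d[1],-d[0]])
    s=np.linalg.solve(np.c_[d,-g],q-p); O=p+d*s[0]
    print("thick",abs((po-p)@n),abs((qo-q)@np.array([-g[1],g[0]])),"yaw",np.arctan2(-d[0],d[1]),np.arctan2(g[1],g[0]))
    return O,np.arctan2(-d[0],d[1])
E
python3 - <<'E'
from meas import *
import pickle
im=pickle.load(open("top0.pkl","rb"));fr=im["frame"]
O,y=jig(im);print("O",O)
R=np.array([[np.cos(y),-np.sin(y)],[np.sin(y),np.cos(y)]])
J=lambda p:(np.asarray(p)-O)@R
c=[c for c in comps(fr,*PINK) if cv2.boundingRect(c)[0]==276][0]
C,s,a,b=rect(im,c,.018);print("board c",C,J(C/1000),"corners",J(b/1000).round(3).tolist())
c=[c for c in comps(fr,*BLUE) if cv2.boundingRect(c)[0]==221][0]
C,s,a,b=rect(im,c,.058);print("pot",C,J(C/1000),s)
c=comps(fr,*OR)[0]
print("orange",J(ray(im,c[:,0],.036)[:,:2]).min(0),J(ray(im,c[:,0],.036)[:,:2]).max(0))
pj=J(ray(im,c[:,0],.036)[:,:2]); k=(pj[:,0]<-.03)&(pj[:,0]>-.07); print("block y",np.sort(pj[k,1])[[3,-4]], "pts",np.sort(pj[k,1]).round(3))
np.savez("jig.npz",O=O,R=R,y=y)
E
```

```text
thick 0.023650248 0.014031127 yaw -0.13113554 -0.08545295
O [0.6438068  0.17957512]
board c [513.26342773  96.07749939] [-0.1185044  -0.09985057] corners [[-0.1720000058412552, -0.15000000596046448], [-0.08799999952316284, -0.16599999368190765], [-0.06499999761581421, -0.05000000074505806], [-0.14900000393390656, -0.032999999821186066]]
pot [462.78573608 263.28411865] [-0.19041264  0.05931996] (40.41563415527344, 39.8724479675293)
orange [-0.0838905  -0.31776514] [ 0.03088104 -0.27211095]
block y [-0.30722404 -0.27836075] pts [-0.307 -0.307 -0.307 -0.307 -0.307 -0.307 -0.307 -0.307 -0.306 -0.306
 -0.306 -0.306 -0.306 -0.306 -0.306 -0.305 -0.305 -0.28  -0.28  -0.28
 -0.28  -0.28  -0.279 -0.279 -0.279 -0.279 -0.279 -0.279 -0.279 -0.279
 -0.278 -0.278 -0.278 -0.278]
```

```bash
cat > go.py <<'E'
import sys
from h import *
from scipy.spatial.transform import Rotation as Ro
d=np.load("jig.npz"); YAW=-0.128
O=d["O"]+d["R"]@np.array([-.003,-.003])
RJ=np.array([[np.cos(YAW),-np.sin(YAW)],[np.sin(YAW),np.cos(YAW)]])
J=lambda p:(np.asarray(p)-O)@RJ
W=lambda p:O+RJ@np.asarray(p)
def rel(xj,yj,z,yaw=0):
    s=manip.get_state(); q=s["ee_rot"]; R=Ro.from_quat([q[1],q[2],q[3],q[0]])
    t=np.r_[W((xj,yj)),z]; dl=R.inv().apply(t-s["position"])/.5
    cur=np.arctan2(R.as_matrix()[1,0],R.as_matrix()[0,0]); tw=-((YAW+yaw-cur+np.pi)%(2*np.pi)-np.pi)/np.pi
    print("now",J(s["position"][:2]).round(4),s["position"].round(4),"yawJ",round(cur-YAW,4),"F",(RJ.T@s["contact_force"][:2]).round(2),s["contact_force"][2].round(2),"w",round(s["width"],4),"t",s["clock"])
    print("target world",t.round(3),"shift frac",dl.round(4),"mm",(dl*500).round(1),"twist",round(tw,4))
if __name__=="__main__": rel(*map(float,sys.argv[1:]))
E
python3 go.py -.215 -.095 .245
```

```text
now [-0.4012 -0.7915] [ 0.1415 -0.5569  0.2445] yawJ 0.3768 F [-0.29 -0.26] 0.52 w 0.0854 t 0.1
target world [0.415 0.11  0.245] shift frac [ 8.5880e-01 -1.1584e+00  1.1000e-03] mm [ 429.4 -579.2    0.6] twist 0.1199
```

Call:
step_arm(moves=[0.086,-0.116,0,0.024,-1,0.172,-0.232,0,0.048,-1,0.258,-0.348,0,0.072,-1,0.344,-0.464,0,0.096,-1,0.4,-0.54,0,0.12,-1])

```text
clock: 0.6
position: [0.2366, -0.3239, 0.2449]
ee_rot: [-0.0, 0.998, -0.066, 0.0]
contact_force: [1.5, 1.0, 0.1]
width: 0.0852
```

```bash
python3 go.py -.215 -.095 .1
```

```text
now [-0.3366 -0.5483] [ 0.2366 -0.3239  0.2449] yawJ -0.0043 F [1.38 1.15] 0.14 w 0.0852 t 0.6
target world [0.415 0.11  0.1  ] shift frac [ 0.2393 -0.9075  0.2904] mm [ 119.6 -453.8  145.2] twist -0.0014
```

Call:
step_arm(moves=[0.12,-0.45,0,0,-1,0.24,-0.908,0,0,-1,0.24,-0.908,0,0,-1,0.24,-0.908,0,0,-1,0.24,-0.908,0,0,-1])

```text
clock: 1.1
position: [0.3307, -0.0925, 0.2453]
ee_rot: [0.0, 0.998, -0.064, 0.0]
contact_force: [1.0, -1.0, 1.3]
width: 0.0852
```

```bash
python3 go.py -.215 -.095 .1
```

```text
now [-0.2728 -0.3068] [ 0.3307 -0.0925  0.2453] yawJ -0.001 F [ 1.07 -0.84] 1.26 w 0.0852 t 1.1
target world [0.415 0.11  0.1  ] shift frac [ 0.1149 -0.4239  0.2906] mm [  57.4 -212.   145.3] twist -0.0003
```

Call:
step_arm(moves=[0.115,-0.424,0,0,-1,0.115,-0.424,0,0,-1,0.115,-0.424,0,0,-1,0.115,-0.424,0,0,-1,0.115,-0.424,0,0,-1])

```text
clock: 1.6
position: [0.4158, 0.1124, 0.245]
ee_rot: [-0.001, 0.998, -0.062, 0.0]
contact_force: [-0.4, -1.2, 0.3]
width: 0.0852
```

Call:
step_arm(moves=[0,0,0.1,0,-1,0,0,0.2,0,-1,0,0,0.29,0,-1,0,0,0.4,0,-1,0,0,0.42,0,-1])

```text
clock: 2.1
position: [0.4108, 0.1081, 0.0312]
ee_rot: [0.001, 0.998, -0.064, -0.005]
contact_force: [-0.7, -0.4, 0.5]
width: 0.0857
```

```bash
python3 go.py -.215 -.095 .02
python3 - <<'E'
from h import *
im=get_image("scene"); f=im["frame"][100:260,100:400]; cv2.imwrite("pics/s1.png",cv2.resize(f,None,fx=2.6,fy=2.6,interpolation=cv2.INTER_CUBIC))
E
```

```text
now [-0.2189 -0.0976] [0.4108 0.1081 0.0312] yawJ 0.0 F [-0.67 -0.47] 0.47 w 0.0857 t 2.1
target world [0.415 0.11  0.02 ] shift frac [ 0.0081 -0.0053  0.0224] mm [ 4.  -2.7 11.2] twist 0.0
```

View pics/s1.png

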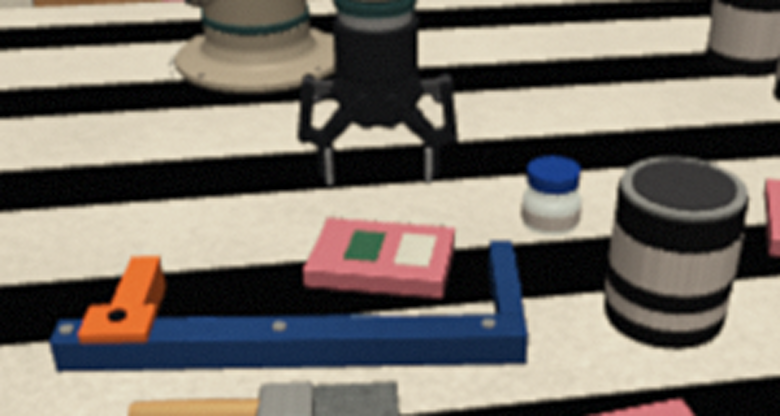

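The picture shows both fingers open behind the board's robot-side edge, tips at crop (330,183) and (430,180), with the pot clear. I'll get the tip height from the calibration.

Run:
```python
from go import *
im=get_image("scene")
for h in(0,.01,.02,.03):
    print(h,proj(im,[np.r_[W((-.219,-.098-.047)),h],np.r_[W((-.219,-.098+.047)),h]]).round(1).tolist())
```

```text
0 [[227.8, 180.0], [265.0, 179.7]]
0.01 [[227.6, 176.5], [265.0, 176.2]]
0.02 [[227.4, 173.0], [265.0, 172.7]]
0.03 [[227.2, 169.5], [265.0, 169.2]]
```

Call:
step_arm(moves=[0.008,-0.004,0.006,0,-1,0.008,-0.004,0.01,0,-1,0.008,-0.004,0.01,0,-1])

```text
clock: 2.5
position: [0.4203, 0.11, 0.0313]
ee_rot: [-0.0, 0.998, -0.064, 0.001]
contact_force: [-0.2, -0.5, -0.2]
width: 0.0857
```

Call:
step_arm(moves=[0,0,0.01,0,-1,0,0,0.02,0,-1,0,0,0.028,0,-1,0,0,0.028,0,-1])

```text
clock: 2.9
position: [0.4185, 0.1098, 0.0157]
ee_rot: [0.0, 0.998, -0.064, -0.001]
contact_force: [0.0, -0.2, 0.8]
width: 0.0859
```

```bash
python3 go.py -.185 -.095 .006
```

```text
now [-0.2116 -0.095 ] [0.4185 0.1098 0.0157] yawJ -0.0002 F [ 0.05 -0.15] 0.76 w 0.0859 t 2.9
target world [0.445 0.106 0.006] shift frac [0.0531 0.0001 0.0194] mm [26.6  0.   9.7] twist -0.0001
```

Call:
step_arm(moves=[0,0,0.006,0,-1,0,0,0.012,0,-1,0,0,0.018,0,-1,0,0,0.018,0,-1])

```text
clock: 3.3
position: [0.4187, 0.1099, 0.0069]
ee_rot: [0.0, 0.998, -0.064, -0.0]
contact_force: [0.1, -0.6, -1.0]
width: 0.0856
```

```bash
python3 go.py -.101 -.095 .006
```

```text
now [-0.2113 -0.0949] [0.4187 0.1099 0.0069] yawJ -0.0002 F [ 0.14 -0.6 ] -0.96 w 0.0856 t 3.3
target world [0.528 0.096 0.006] shift frac [2.206e-01 2.000e-04 1.500e-03] mm [1.103e+02 1.000e-01 8.000e-01] twist -0.0001
```

Call:
step_arm(moves=[0.02,0,0,0,-1,0.04,0,0,0,-1,0.056,0,0,0,-1,0.07,0,0,0,-1,0.084,0,0,0,-1])

```text
clock: 3.8
position: [0.4612, 0.1043, 0.0072]
ee_rot: [0.0, 0.998, -0.064, -0.0]
contact_force: [-0.6, 0.1, 0.3]
width: 0.0857
```

Call:
step_arm(moves=[0.014,0,0,0,-1,0.028,0,0,0,-1,0.042,0,0,0,-1,0.056,0,0,0,-1,0.07,0,0,0,-1])

```text
clock: 4.3
position: [0.496, 0.1, 0.0072]
ee_rot: [0.0, 0.998, -0.064, -0.0]
contact_force: [-0.3, 1.2, -0.6]
width: 0.0851
```

```bash
python3 go.py -.101 -.095 .006;python3 - <<'E'
from h import *
import pickle
im=get_image("top"); pickle.dump(im,open("top1.pkl","wb")); f=im["frame"][180:320,170:430]; cv2.imwrite("pics/t1.png",cv2.resize(f,None,fx=3,fy=3,interpolation=cv2.INTER_CUBIC))
E
```

```text
now [-0.1334 -0.0948] [0.496  0.1    0.0072] yawJ -0.0001 F [-0.44  1.14] -0.59 w 0.0851 t 4.3
target world [0.528 0.096 0.006] shift frac [0.0648 0.0003 0.0025] mm [32.4  0.2  1.2] twist -0.0
```

View pics/t1.png

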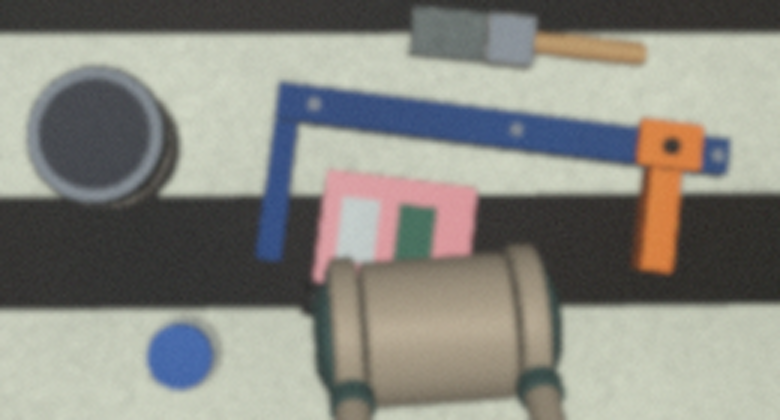

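The board has turned nearly parallel to the fence, front edge at crop (330,170)–(478,187), with about 32 mm left to go.

Call:
step_arm(moves=[0.01,0,0,0,-1,0.022,0,0,0,-1,0.034,0,0,0,-1,0.046,0,0,0,-1,0.052,0,0,0,-1])

```text
clock: 4.85
position: [0.5222, 0.0966, 0.0073]
ee_rot: [0.0, 0.998, -0.064, 0.0]
contact_force: [-0.6, 0.0, 0.3]
width: 0.085
```

Call:
step_arm(moves=[0.004,0,0,0,-1,0.008,0,0,0,-1,0.012,0,0,0,-1])

```text
clock: 5.15
position: [0.527, 0.0959, 0.0072]
ee_rot: [0.0, 0.998, -0.064, -0.0]
contact_force: [-0.3, 0.3, 0.1]
width: 0.0853
```

```bash
python3 go.py -.101 -.095 .006
```

```text
now [-0.1021 -0.0949] [0.527  0.0959 0.0072] yawJ -0.0001 F [-0.31  0.24] 0.07 w 0.0853 t 5.15
target world [0.528 0.096 0.006] shift frac [0.0023 0.0003 0.0025] mm [1.1 0.1 1.2] twist -0.0
```

Nearly there; I'll creep in until a force shows.

Call:
step_arm(moves=[0.003,0,0,0,-1,0.006,0,0,0,-1,0.008,0,0,0,-1,0.008,0,0,0,-1])

```text
clock: 5.55
position: [0.5287, 0.0957, 0.0071]
ee_rot: [0.0, 0.998, -0.064, -0.002]
contact_force: [-4.5, 1.6, 3.5]
width: 0.0852
```

```bash
cat > chk.py <<'E'
from go import *; from meas import *
import sys
im=get_image("top"); f=im["frame"]
for c in comps(f,*PINK):
    C,s,a,b=rect(im,c,.018)
    if np.hypot(*C)<620: print("board",J(C/1000).round(4),np.round(s),J(b/1000).round(4).tolist())
for c in comps(f,*OR): 
    p=J(ray(im,c[:,0],.036)[:,:2]);p=np.sort(p[(p[:,0]<-.03)&(p[:,0]>-.07),1]); print("stop y",p[[2,-3]].round(4) if len(p)>5 else p)
for c in comps(f,*BLUE):
    if cv2.contourArea(c)<500: print("pot",J(rect(im,c,.058)[0]/1000).round(4))
g=f[180:320,170:430]; cv2.imwrite(sys.argv[1],cv2.resize(g,None,fx=3,fy=3,interpolation=cv2.INTER_CUBIC))
E
python3 go.py -.101 -.095 .006; python3 chk.py pics/t2.png
```

```text
now [-0.1005 -0.0949] [0.5287 0.0957 0.0071] yawJ -0.0004 F [-4.66  0.99] 3.45 w 0.0852 t 5.55
target world [0.528 0.096 0.006] shift frac [-0.0011  0.0002  0.0022] mm [-0.5  0.1  1.1] twist -0.0001
board [-0.0208 -0.1079] [74. 38.] [[-0.0352, -0.1468], [0.0025, -0.1422], [-0.0065, -0.069], [-0.0442, -0.0737]]
stop y [-0.3043 -0.275 ]
pot [-0.1873  0.0639]
```

View pics/t2.png

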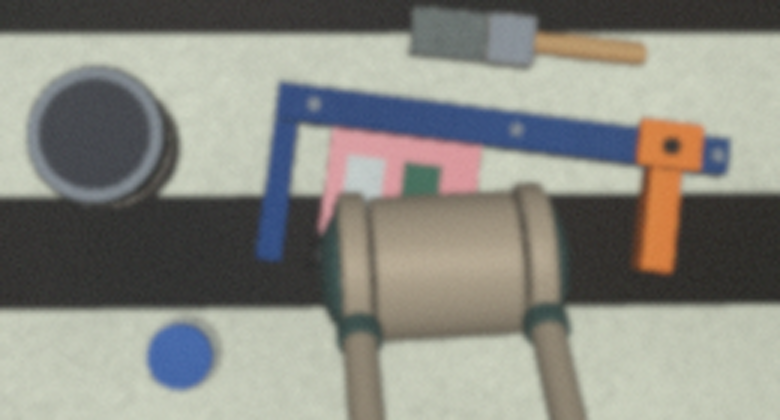

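The board's front edge now meets the fence along crop (330,128)–(482,147), and the force has risen. A little more pressure will settle it flush.

Call:
step_arm(moves=[0.003,0,0,0,-1,0.005,0,0,0,-1,0.005,0,0,0,-1,0.005,0,0,0,-1])

```text
clock: 6.0
position: [0.5287, 0.0956, 0.0069]
ee_rot: [0.0, 0.998, -0.064, -0.005]
contact_force: [-10.0, 2.7, 6.0]
width: 0.0852
```

Call:
step_arm(moves=[-0.02,0,0,0,-1,-0.06,0,0,0,-1,-0.1,0,0,0,-1,-0.1,0,-0.1,0,-1,-0.1,0,-0.18,0,-1])

```text
clock: 6.5
position: [0.4835, 0.1015, 0.0981]
ee_rot: [0.0, 0.998, -0.064, 0.0]
contact_force: [2.1, -0.2, 0.7]
width: 0.0851
```

```bash
python3 go.py -.20 -.33 .11; python3 chk.py pics/t3.png
```

```text
now [-0.146  -0.0949] [0.4835 0.1015 0.0981] yawJ 0.0002 F [2.14 0.03] 0.66 w 0.0851 t 6.5
target world [ 0.4   -0.125  0.11 ] shift frac [-0.1081  0.4701 -0.0237] mm [-54.  235.1 -11.9] twist 0.0001
board [-0.0458 -0.0943] [109.  89.] [[-0.0902, -0.1487], [-0.0013, -0.1486], [-0.0014, -0.0399], [-0.0903, -0.04]]
stop y [-0.3043 -0.275 ]
pot [-0.1872  0.0629]
```

Board is flush (front edge x −1.3 mm with the mask shrink, angle about 0). Next, close the fingers and go behind the sliding stop.

```bash
python3 go.py -.045 -.345 .11
```

```text
now [-0.141  -0.0938] [0.4886 0.1019 0.1047] yawJ 0.0003 F [2.13 1.33] 3.47 w 0.0858 t 6.55
target world [ 0.552 -0.159  0.11 ] shift frac [ 0.1919  0.5024 -0.0092] mm [ 95.9 251.2  -4.6] twist 0.0001
```

Call:
step_arm(moves=[0.03,0.1,-0.02,0,1,0.07,0.19,-0.02,0,1,0.11,0.28,-0.02,0,1,0.15,0.37,-0.02,0,1,0.18,0.45,-0.02,0,1], force=60)

```text
clock: 7.05
position: [0.5462, -0.1362, 0.1076]
ee_rot: [0.001, 0.998, -0.064, 0.002]
contact_force: [0.6, 1.1, -0.3]
width: 0.0122
```

```bash
python3 go.py -.045 -.345 .11
```

```text
now [-0.0535 -0.3226] [ 0.5462 -0.1362  0.1076] yawJ -0.0007 F [0.43 1.2 ] -0.29 w 0.0122 t 7.05
target world [ 0.552 -0.159  0.11 ] shift frac [ 0.017   0.0447 -0.0047] mm [ 8.5 22.4 -2.3] twist -0.0002
```

Call:
step_arm(moves=[0.016,0.046,0,0,1,0.016,0.046,0,0,1,0.016,0.046,0.04,0,1,0.016,0.046,0.08,0,1,0.016,0.046,0.08,0,1])

```text
clock: 7.55
position: [0.5475, -0.1555, 0.0649]
ee_rot: [-0.001, 0.998, -0.064, -0.002]
contact_force: [-0.5, 0.0, -0.8]
width: 0.0004
```

```bash
python3 go.py -.045 -.345 .024
python3 - <<'E'
from h import *
im=get_image("scene"); f=im["frame"][120:280,60:360]; cv2.imwrite("pics/s2.png",cv2.resize(f,None,fx=2.6,fy=2.6,interpolation=cv2.INTER_CUBIC))
E
```

```text
now [-0.0498 -0.3416] [ 0.5475 -0.1555  0.0649] yawJ 0.0002 F [-0.45 -0.05] -0.81 w 0.0004 t 7.55
target world [ 0.552 -0.159  0.024] shift frac [0.0099 0.0069 0.0818] mm [ 5.   3.5 40.9] twist 0.0001
```

View pics/s2.png

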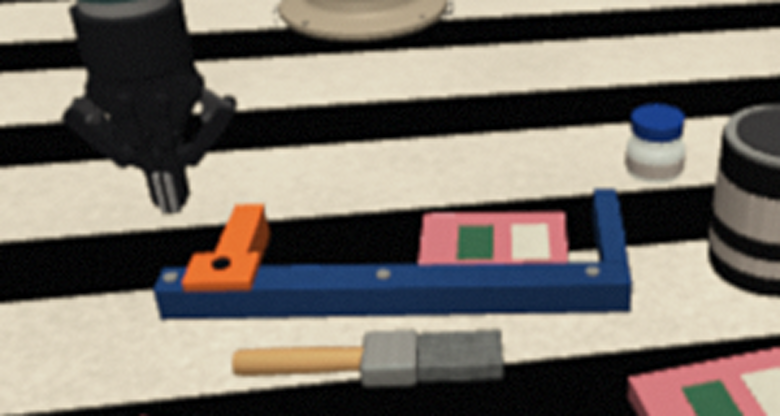

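The fingers are shut, with tips at crop (168,212), behind the orange block at (240,235); the board lies along the fence. Lowering now.

Call:
step_arm(moves=[0.008,0.007,0.04,0,1,0.008,0.007,0.07,0,1,0.008,0.007,0.079,0,1,0.008,0.007,0.079,0,1])

```text
clock: 8.0
position: [0.5531, -0.1605, 0.0281]
ee_rot: [0.0, 0.998, -0.064, 0.0]
contact_force: [1.0, -0.1, 1.1]
width: -0.0001
```

```bash
python3 go.py -.045 -.322 .024
```

```text
now [-0.0435 -0.3459] [ 0.5531 -0.1605  0.0281] yawJ 0.0003 F [1.04 0.04] 1.06 w -0.0001 t 8.0
target world [ 0.555 -0.137  0.024] shift frac [-0.003  -0.0478  0.0082] mm [ -1.5 -23.9   4.1] twist 0.0001
```

Call:
step_arm(moves=[-0.003,-0.014,0.008,0,1,-0.003,-0.028,0.008,0,1,-0.003,-0.042,0.008,0,1,-0.003,-0.056,0.008,0,1,-0.003,-0.07,0.008,0,1])

```text
clock: 8.5
position: [0.5563, -0.1258, 0.0242]
ee_rot: [0.001, 0.998, -0.064, 0.0]
contact_force: [-1.0, -3.1, 1.4]
width: 0.0001
```

Call:
step_arm(moves=[0,-0.016,0,0,1,0,-0.032,0,0,1,0,-0.048,0,0,1,0,-0.064,0,0,1,0,-0.08,0,0,1])

```text
clock: 9.0
position: [0.5615, -0.0858, 0.0239]
ee_rot: [0.0, 0.998, -0.064, 0.0]
contact_force: [0.3, -1.8, 2.1]
width: -0.0001
```

Call:
step_arm(moves=[0,-0.016,0,0,1,0,-0.032,0,0,1,0,-0.048,0,0,1,0,-0.064,0,0,1,0,-0.08,0,0,1])

```text
clock: 9.5
position: [0.5666, -0.0461, 0.0238]
ee_rot: [0.0, 0.998, -0.064, 0.0]
contact_force: [1.5, -3.2, 1.8]
width: 0.0002
```

```bash
python3 go.py -.045 -.160 .024; python3 chk.py pics/t4.png
```

```text
now [-0.0447 -0.2307] [ 0.5666 -0.0461  0.0238] yawJ -0.0002 F [ 1.89 -2.97] 1.81 w 0.0002 t 9.5
target world [0.575 0.024 0.024] shift frac [-0.0006 -0.1414 -0.0004] mm [ -0.3 -70.7  -0.2] twist -0.0001
board [-0.046 -0.09 ] [117.  88.] [[-0.0899, -0.1484], [-0.0022, -0.1485], [-0.002, -0.0317], [-0.0897, -0.0315]]
stop y [-0.2176 -0.1903]
stop y []
pot [-0.1873  0.0639]
```

View pics/t4.png

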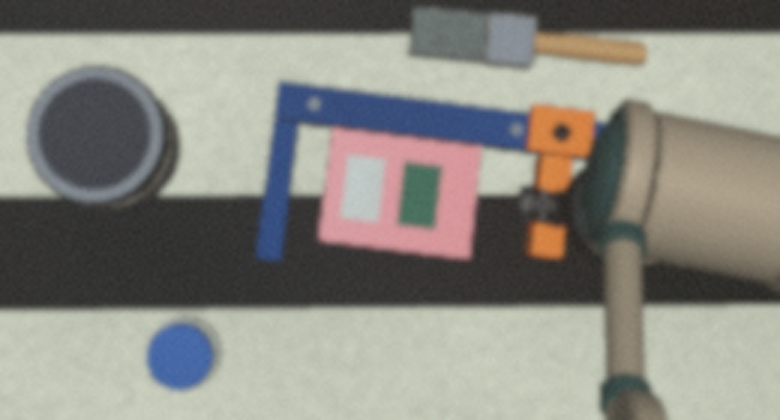

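The stop slides squarely, its front at about crop x 533, and the board still lies flush. I'll continue, more slowly near the board.

Call:
step_arm(moves=[0,-0.016,0,0,1,0,-0.032,0,0,1,0,-0.048,0,0,1,0,-0.06,0,0,1,0,-0.07,0,0,1])

```text
clock: 10.05
position: [0.5707, -0.0114, 0.0237]
ee_rot: [0.0, 0.998, -0.064, -0.0]
contact_force: [1.0, -2.7, 0.0]
width: 0.0002
```

Call:
step_arm(moves=[0,-0.01,0,0,1,0,-0.02,0,0,1,0,-0.03,0,0,1,0,-0.04,0,0,1,0,-0.05,0,0,1])

```text
clock: 10.55
position: [0.5739, 0.013, 0.0237]
ee_rot: [0.0, 0.998, -0.064, -0.0]
contact_force: [1.6, -2.8, -1.0]
width: 0.0001
```

```bash
python3 go.py -.045 -.160 .024; python3 chk.py pics/t5.png
```

```text
now [-0.0451 -0.1711] [0.5739 0.013  0.0237] yawJ -0.0003 F [ 1.9  -2.57] -1.04 w 0.0001 t 10.55
target world [0.575 0.024 0.024] shift frac [ 0.0001 -0.0222 -0.0006] mm [  0.1 -11.1  -0.3] twist -0.0001
board [-0.0455 -0.0774] [113.  88.] [[-0.0903, -0.1332], [-0.0018, -0.1341], [-0.0007, -0.0215], [-0.0891, -0.0206]]
stop y [-0.1499 -0.1355]
stop y []
pot [-0.1873  0.0639]
```

Call:
step_arm(moves=[0,-0.006,0,0,1,0,-0.012,0,0,1,0,-0.018,0,0,1,0,-0.02,0,0,1,0,-0.02,0,0,1])

```text
clock: 11.1
position: [0.5751, 0.023, 0.0238]
ee_rot: [-0.0, 0.998, -0.064, -0.0]
contact_force: [1.2, -1.7, -0.6]
width: -0.0003
```

Call:
step_arm(moves=[0,-0.003,0,0,1,0,-0.005,0,0,1,0,-0.005,0,0,1])

```text
clock: 11.4
position: [0.5753, 0.0245, 0.0238]
ee_rot: [0.001, 0.998, -0.064, -0.0]
contact_force: [0.5, -4.8, 0.3]
width: -0.0001
```

```bash
python3 go.py -.045 -.160 .024; python3 chk.py pics/t6.png
```

```text
now [-0.0451 -0.1596] [0.5753 0.0245 0.0238] yawJ 0.0005 F [ 1.08 -4.71] 0.32 w -0.0001 t 11.4
target world [0.575 0.024 0.024] shift frac [ 0.0002  0.0008 -0.0005] mm [ 0.1  0.4 -0.2] twist 0.0002
board [-0.046  -0.0728] [96. 89.] [[-0.0897, -0.1211], [-0.0011, -0.12], [-0.0024, -0.0244], [-0.0909, -0.0256]]
stop y []
pot [-0.1872  0.0629]
```

Force is rising; I'll press until it is clearly firm.

Call:
step_arm(moves=[0,-0.003,0,0,1,0,-0.006,0,0,1,0,-0.008,0,0,1,0,-0.008,0,0,1])

```text
clock: 11.85
position: [0.5754, 0.0246, 0.0239]
ee_rot: [0.004, 0.998, -0.062, -0.001]
contact_force: [-0.6, -17.3, 0.7]
width: 0.0
```

```bash
python3 go.py -.045 -.160 .024
```

```text
now [-0.0451 -0.1594] [0.5754 0.0246 0.0239] yawJ 0.0031 F [  1.63 -17.22] 0.67 w 0.0 t 11.85
target world [0.575 0.024 0.024] shift frac [ 0.0001  0.0012 -0.0003] mm [ 0.1  0.6 -0.1] twist 0.001
```

The stop holds at 17 N without advancing, so the board is trapped. I'll back off along the fence, lift and check.

Call:
step_arm(moves=[0,0.02,0,0,1,0,0.06,0,0,1,0,0.12,0,0,1,0,0.15,-0.08,0,1,0,0.2,-0.18,0,1])

```text
clock: 12.35
position: [0.5614, -0.0665, 0.1075]
ee_rot: [-0.002, 0.998, -0.064, -0.003]
contact_force: [0.6, -0.0, 0.5]
width: 0.0002
```

Call:
step_arm(moves=[-0.08,0.08,-0.08,0,1,-0.16,0.16,-0.16,0,1,-0.24,0.24,-0.2,0,1,-0.3,0.3,-0.2,0,1,-0.3,0.3,-0.2,0,1])

```text
clock: 12.85
position: [0.3937, -0.197, 0.2096]
ee_rot: [-0.0, 0.998, -0.064, 0.0]
contact_force: [0.4, -0.9, 0.2]
width: 0.0001
```

```bash
python3 go.py -.045 -.160 .024; python3 chk.py pics/t7.png
```

```text
now [-0.1969 -0.4025] [ 0.3937 -0.197   0.2096] yawJ -0.0005 F [ 0.55 -0.88] 0.16 w 0.0001 t 12.85
target world [0.575 0.024 0.024] shift frac [ 0.3033 -0.4848  0.3718] mm [ 151.7 -242.4  185.9] twist -0.0001
board [-0.046  -0.0731] [91. 89.] [[-0.0897, -0.1192], [-0.0012, -0.1182], [-0.0022, -0.0269], [-0.0908, -0.0279]]
stop y [-0.1461 -0.1231]
pot [-0.1872  0.0629]
```

View pics/t7.png

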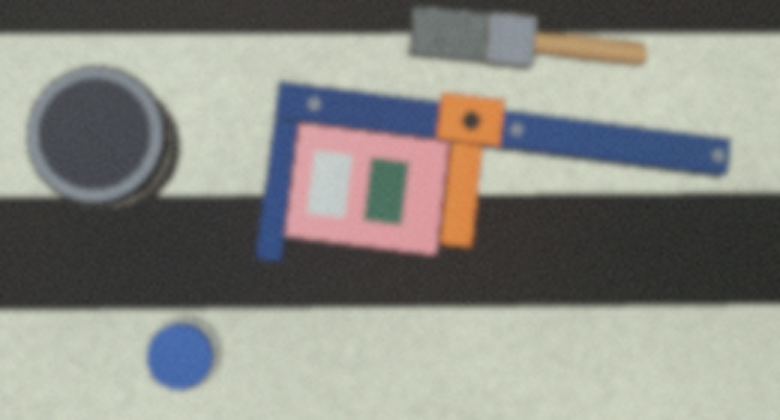

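The top view shows no gaps: the pink board fills crop (298,125)–(448,250), touching the end stop, the fence and the orange stop. Tin, pot and brush are at the same pixels as at the start. Handing in.

```bash
python3 -c "
from rig import job; print(job.sign_off())"
```

```text
the job is handed in; nothing more can be done
None
```

The board is flat against the long fence and trapped between the sliding stop and the end stop, and the job is handed in at about 13 s of the 61 s. No verdict was reported.

**What I did:** I pushed the board nearest the base (522 mm away) square against the fence with both open fingers, up to about 10 N. I then pushed the sliding stop with shut fingers until it held at 17 N without advancing. Finally I backed off, so the arm touches nothing.

**Last checks:**
- **Board:** its centre measured x = -0.046 m from the fence (goal -0.045) and about 0.01 rad from parallel. No gaps show in the final picture.
- **Stop:** the finger position puts its front face about 120 mm from the end stop, so its joint value is about 0.16. Its image edge moved by about 158 mm.
- **Bystanders:** the pot measured within about 1 mm of its start. The tin and brush were only compared by eye and look unmoved.

**Disagreement:** in the last picture the colour mask cut off part of the board's end. It measured 91 mm long instead of 120, with its centre at y = -0.073. I set that number aside and relied on the picture and the 17 N hold, so the board's final y position was not measured independently.

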